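Set the day wheel of a date stamp and stamp the slip

ROBOT

A 7-joint arm with a two-finger parallel gripper is mounted at the origin on the work surface; the furniture and walls round the work are solid. World frame = base frame: x ahead of the robot, y to its left, z up, the work surface at z = 0. Lengths are in m, angles in rad, forces in N, time in s.
With the tool pointing down it reaches from about 0.35 to 0.9 m from the base axis. Payload 7.2 kg.
Tool frame: the origin (TCP) lies between the finger pads; the fingertips stand bot.tip_reach ahead of it and the grasp point (between the pads) lies 5 mm behind it (bot.tip_reach is the distance from the TCP to the fingertips, in m); z points along the fingers, y is the line along which they close (so a half turn about z gives the same grasp; the last joint's range is limited). The gripper opens to 88 mm and grips with 3 to 60 N. Pads are 20 mm wide; open, the fingers measure 115 mm over their backs; the gripper's body (75 mm by 178 mm) begins 61 mm behind the grasp point.
Start: joints at [-1.291, 0.411, -0.013, 1.596, 0.006, 1.134, -0.082], TCP at [0.213, 0.588, 0.237] pointing down, gripper open.
Joint ranges: [-2.95, 2.95], [-0.29, 1.99], [-1.47, 1.44], [0.14, 2.54], [-1.03, 4.17], [0.13, 1.85], [-2.86, 2.86]. Speed limits (rad/s): [2.39, 2.39, 3.01, 3.01, 3.14, 3.14, 3.14].

INTERFACE

Orientations are given as a unit quaternion [w, x, y, z].
In Python, from station import bot, snapshot, camera_info, sign_off gives the robot as it stands.
- The arm moves only by the tool send_rows, never from a script. Its argument "series" is a list of rows, each a list of 7 numbers: the turn, a rotation vector about the tool's x, y, z in degrees, then the shift along the tool's x, y, z in units of 60 mm (1.0 is 60 mm), then the closure, from -1 (fully open) to 1 (shut). A call has 1 to 20 rows; each row is the pose to reach, as a shift and turn from the pose commanded when the call began, along the tool's axes at that moment; what a row does not reach only later rows make up. A row lasts 1/8 s, in which the tool goes at most 62.5 mm and 10.7 degrees, less where a joint would pass 70% of its speed; a pose out of reach is approached as far as the arm can. A call with a gripper value outside its range is refused whole. The fingers move at their own pace and stop on an object; "force" is the grip in N (left out, the last holds). Time passes only in rows, so rows that repeat a pose let the fingers close. It gives the time, the measured TCP pose, the force, the opening and the grip force at its end, in the units of the state.
- bot.observe(): the state, without advancing time (a new reading comes with each control period).
- snapshot(name): name is "side" or "top" or "wrist"; returns the picture (384x512x3 uint8, red, green, blue); there is no depth.
- camera_info(name): a dict with "fx", "fy", "cx", "cy" (pixels), "position" and "attitude" of the camera in the world. Camera axes: x right, y up, looking along -z (the intrinsics and any distortion apply to the point x, -y, -z); pixel columns grow to the right and rows downward; lengths in m; the calibration is good to about 2 mm. A picture is of the moment at which its call begins: read the wrist's pose just before it. camera_info takes no time and is no camera call; for the wrist camera it gives the pose at the moment of the call.
- sign_off(): hands the job in; it is judged then, once.
The state is a dict: "clock": time; "joint_pos": joint angles; "joint_vel": joint speeds; "effort": joint torques, N m; "position": TCP position; "tcp_rot": TCP orientation; "ft_force": force on the tool from outside, world axes, zero at the start; "torque": the same for the moment, N m; "grip_width": finger opening in m; "gripper_force": force on a finger pad.
Only numpy, scipy, OpenCV 4.12 (cv2) and the standard library are available. Lean on these libraries where they do the work, as an engineer would, in place of code of your own. Each camera call takes 0.05 s, during which the arm holds its last target. There are 200 camera calls.

TASK

Set the day on the desk date stamp: with a fingertip, flick the edge of its lug wheel round click by click until the one lug with a raised round stud rests at the pointer, and only then press the stamp's plunger fully down and let it come back up. This is work for the fingertips only: pick nothing up, do not shove the stamp along the desk, and leave the other things where they are.

Things in the scene. Friction and masses are not known exactly. Their poses are not given: they have to be found in the camera images.
- stamp: Date stamp, a grey metal desk machine standing loose on the desk, about 4.5 kg. Foot 130 (x) x 160 (y) x 12 mm; origin at the centre of its underside, z up; its front (-x) roughly faces the robot. On its left (+y) half a block, top 41 mm above the desk, carries the wheel; on its right rear a head, top 68 mm, carries the plunger over an open throat with a paper slip.
- wheel_axis (a point): Point on the vertical axis of the flat black day wheel, at half its lugs' height: 45 mm in front and 35 mm left (+y) of the stamp's origin, 53 mm above the desk; axes as the stamp's. Hub radius 22 mm; seven equal lugs 51.4 degrees apart reach to radius 44 mm, each 8 mm wide, round-ended, 46 to 60 mm above the desk. One lug bears a round metal stud on top, 15 mm across, 7 mm tall, centred at radius 36.5 mm.
- wheel_front (a point): Foremost point of the wheel's circle, 44 mm in front (-x) of its axis and 53 mm above the desk; axes as the stamp's. The front lugs overhang: block and foot end 20 mm in front of the axis, so beside the front lugs there is free space down to the desk. At rest a gap between two lugs is here, with a lug 25.7 degrees to each side.
- pointer_tip (a point): Sharp corner of the fixed aluminium pointer behind the wheel, 47 mm behind (+x of) the wheel's axis, pointing at it.
- day_wheel (a joint): Angle of the day wheel in rad, counter-clockwise from above positive, endless; 0 (or a full turn either way) when the studded lug is at the pointer. It rests only in click positions 0.898 rad (51.4 degrees) apart. A lug needs about 2 to 4 N sideways at its end; moved over half a click it snaps on to the next and stays. It may be turned either way.
- plunger (a joint): Depth of the plunger in m, 0 up, 0.012 fully down on its stop; a spring (about 2 N at the top, 6 to 7 N fully down) brings it back up.
- plunger_top (a point): Centre of the flat top of the plunger's black mushroom cap, 40 mm across, 103 mm above the desk when up; 30 mm behind and 46 mm to the right (-y) of the stamp's origin. It moves down with the cap.
- sticky_pad: Yellow pad of notes, 76x76x28 mm, right of the stamp; origin under its centre. Leave alone.
- correction_roller: Blue-grey correction tape roller, 32x70x14 mm, lying near the front right corner of the stamp; origin under its centre. Leave alone.
- binder_clip: Black binder clip, 26x40x44 mm, left of the stamp; origin under its centre. Leave alone.
- mug: Grey-green mug, 84x123x91 mm, to the left; origin under its centre. Leave alone.
- stapler: Stapler, 34x136x40 mm, to the right; origin under its centre. Leave alone.
- tape_dispenser: Black tape dispenser, 52x127x66 mm, to the right and back; origin under its centre. Leave alone.
- marker: Felt marker, 13x128x13 mm, lying to the left; origin under its centre. Leave alone.
Things that resemble listed ones, but are neither listed nor needed, are in the scene too. There is more than one size of the stamp; the one meant has the size given above.

How it is judged:
By the outcome, as a careful person would: the job done as asked, in the order asked, and still so for the second after the job is handed in, with the robot touching nothing.
It also fails if it takes over 58 s, if anything falls off the work surface, if the arm or the gripper's body presses on something with over 40 N, if the wrist force passes 120 N, or if a joint passes its speed limit or range.

## Working session

There is one attempt and no reset: what is moved stays moved. The work goes in short steps, Python scripts to look and compute and a tool call to move; the robot and the scene stay as the last step left them, time stands still between calls to the robot, and variables do not carry over. Pictures are saved under pics/ and viewed, at most 10 in all, crops included, and the job is handed in when it is done.

Besides the shell and the picture viewer there is one more tool, called after ">>>" as name(argument=value, ...), one argument or row to a line, values as JSON. send_rows: Moves the arm, as the interface text tells. Its arguments: {"type":"object","properties":{"series":{"type":"array","items":{"type":"array","items":{"type":"number"}}},"force":{"type":"number"}},"required":["series"]}

```bash
mkdir -p pics
python3 - <<'E'
from station import *
import cv2
s=bot.observe();print(s['clock'],s['position'],s['tcp_rot'],s['ft_force'],s['grip_width'],bot.tip_reach)
for n in("top","side"):
    print(camera_info(n)); im=snapshot(n); cv2.imwrite(f'pics/{n}0.png',cv2.resize(im[:,:,::-1],None,fx=1.5,fy=1.5))
E
```

```text
0.0 [0.21286985 0.58711844 0.23582601] [-8.29016855e-05  1.72987109e-01  9.84923767e-01 -7.91632336e-04] [-1.04568209 -1.31647731 -0.30103958] 0.08731446799493008 0.014
{'fx': 462.8299791715029, 'fy': 462.8299791715029, 'cx': 254.58940615856795, 'cy': 185.6056375171222, 'position': array([ 0.38361658, -0.00767118,  1.333916  ]), 'attitude': array([-0.69781195, -0.01423619,  0.01157272,  0.71604601])}
{'fx': 378.6885808049115, 'fy': 378.6885808049115, 'cx': 255.72175046459654, 'cy': 190.47707597946024, 'position': array([-5.07228471e-05, -8.06315421e-01,  8.79779392e-01]), 'attitude': array([ 0.88187456,  0.40204328, -0.09531098, -0.22709972])}
```

View pics/top0.png

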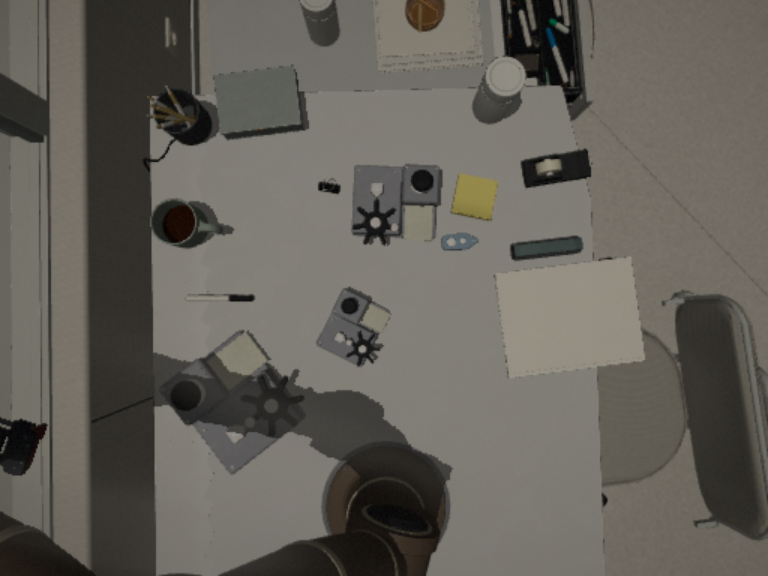

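View pics/side0.png

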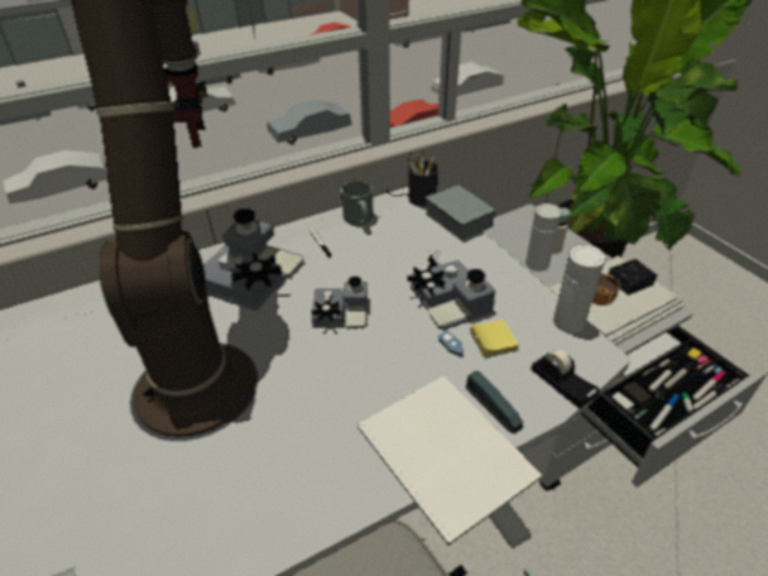

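The top view shows the right-size stamp at about (395,203), with its wheel at (376,223) and cap at (422,180). A smaller copy is at (352,328) and a larger one at (235,400). The side view agrees. Next I'll zoom in and measure.

```bash
cat > h.py <<'E'
from station import *
import cv2, numpy as np
from scipy.spatial.transform import Rotation as R
def rot(q): return R.from_quat([q[1],q[2],q[3],q[0]])
def ray(ci,u,v,z):
    d=rot(ci['attitude']).apply([(u-ci['cx'])/ci['fx'],-(v-ci['cy'])/ci['fy'],-1]); p=ci['position']
    return p+d*(z-p[2])/d[2]
def proj(ci,P):
    c=rot(ci['attitude']).inv().apply(np.array(P)-ci['position'])
    return ci['cx']+ci['fx']*c[0]/-c[2], ci['cy']-ci['fy']*c[1]/-c[2]
E
python3 - <<'E'
from h import *
ci=camera_info('top'); im=snapshot('top')
c=im[95:175,225:305]
cv2.imwrite('pics/crop.png',cv2.resize(c[:,:,::-1],None,fx=7,fy=7,interpolation=cv2.INTER_CUBIC))
g=c.max(2); m=(g<50).astype(np.uint8)
n,l,st,ce=cv2.connectedComponentsWithStats(m)
for i in range(1,n):
    if st[i,4]>50: print(st[i],ce[i]+[225,95],ray(ci,*(ce[i]+[225,95]),.06),ray(ci,*(ce[i]+[225,95]),.103))
E
```

```text
[ 49  18  15  16 182] [281.22527473 120.07692308] [ 0.60972684 -0.08183916  0.06      ] [ 0.60209467 -0.07933568  0.103     ]
[34 33 32 29 73] [271.60273973 141.47945205] [ 0.55096159 -0.05360872  0.06      ] [ 0.54531299 -0.05205813  0.103     ]
[ 10  37  29  31 334] [249.33532934 148.18263473] [0.53398924 0.00837955 0.06      ] [0.52891353 0.00783777 0.103     ]
```

View pics/crop.png

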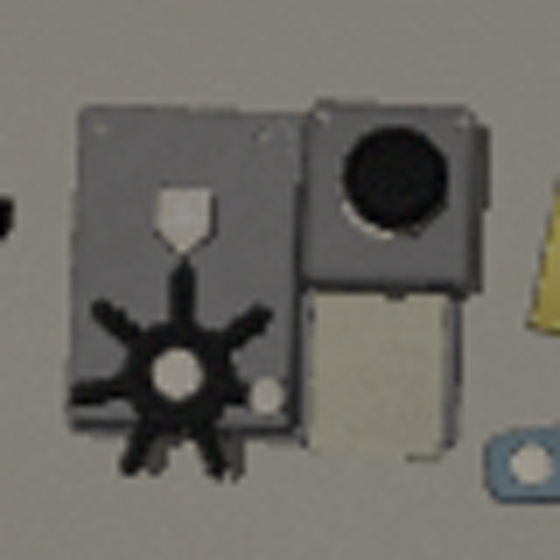

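The stud is about 104° clockwise of the pointer, from (266,395) round hub (176,373) to pointer tip (182,250). So the wheel needs two counter-clockwise clicks: sweep the front-left lug towards -y, twice.

```bash
cat >> h.py <<'E'
ci=camera_info('top')
W=ray(ci,250.2,148.3,.061); C=ray(ci,281.35,120.35,.102)
YAW=np.arctan2(*(C-W)[[1,0]])-np.arctan2(-81,75)
S=R.from_euler('z',YAW)
def wl(x,y,z): # stamp-axes offset from wheel axis (mm), TCP height mm
    p=W+S.apply([x/1e3,y/1e3,0]); p[2]=z/1e3; return p
TGT=R.from_matrix(S.as_matrix()@np.array([[0,1,0],[1,0,0],[0,0,-1.]]))
def row(p,s=None,T=TGT):
    s=s or bot.observe(); r=rot(s['tcp_rot'])
    return np.r_[(r.inv()*T).as_rotvec(degrees=True),r.inv().apply(p-s['position'])/.06].round(3)
E
python3 - <<'E'
from h import *
print(W,C,np.degrees(YAW)); T=TGT
print('TGT yAxis',TGT.apply([0,1,0]),TGT.apply([1,0,0]))
print(row(wl(-70,42,180)))
E
```

```text
[0.53348359 0.00598905 0.061     ] [ 0.60152842 -0.0797071   0.102     ] -4.346975209833088
TGT yAxis [ 0.99712333 -0.07579627  0.        ] [0.07579627 0.99712333 0.        ]
[-5.6000e-02  4.8000e-02  7.4423e+01 -7.0120e+00 -6.9250e+00  9.4200e-01]
```

>>> send_rows(
  series=[
    [0,0,74.4,-7.01,-6.925,0.94,1],
    [0,0,74.4,-7.01,-6.925,0.94,1],
    [0,0,74.4,-7.01,-6.925,0.94,1],
    [0,0,74.4,-7.01,-6.925,0.94,1],
    [0,0,74.4,-7.01,-6.925,0.94,1],
    [0,0,74.4,-7.01,-6.925,0.94,1],
    [0,0,74.4,-7.01,-6.925,0.94,1],
    [0,0,74.4,-7.01,-6.925,0.94,1],
    [0,0,74.4,-7.01,-6.925,0.94,1],
    [0,0,74.4,-7.01,-6.925,0.94,1],
    [0,0,74.4,-7.01,-6.925,0.94,1],
    [0,0,74.4,-7.01,-6.925,0.94,1],
    [0,0,74.4,-7.01,-6.925,0.94,1],
    [0,0,74.4,-7.01,-6.925,0.94,1],
  ],
  force=20,
)

```text
clock: 1.9
position: [0.4666, 0.0547, 0.1803]
tcp_rot: [-0.0, 0.733, 0.681, 0.0]
ft_force: [0.0, -0.2, 0.6]
grip_width: 0.0006
gripper_force: 0.0
```

Run:
```python
from h import *
s=bot.observe();print(s['clock'],s['position'],s['ft_force'],s['grip_width'],wl(-70,42,180)); print(row(wl(-70,42,52)))
ciw=camera_info('wrist'); im=snapshot('wrist'); print(proj(ciw,W),proj(ciw,C),proj(ciw,wl(0,0,62)))
for a in (25.7,-25.7,77.1): print(a,np.round(proj(ciw,wl(-44*np.cos(np.radians(a)),44*np.sin(np.radians(a)),60))))
cv2.imwrite('pics/w1.png',cv2.resize(im[:,:,::-1],None,fx=1.5,fy=1.5))
```

```text
1.9 [0.46658024 0.05468035 0.1803201 ] [ 0.01792132 -0.22336656  0.57087009] 0.0005981122046347894 [0.4668684  0.05317397 0.18      ]
[-0.    -0.023  0.131 -0.026  0.007  2.139]
(np.float64(325.37418553399743), np.float64(228.85464458535037)) (np.float64(404.33588180754157), np.float64(320.1240540572023)) (np.float64(325.5949223626724), np.float64(229.22502547167215))
25.7 [289. 212.]
-25.7 [288. 245.]
77.1 [318. 190.]
```

View pics/w1.png

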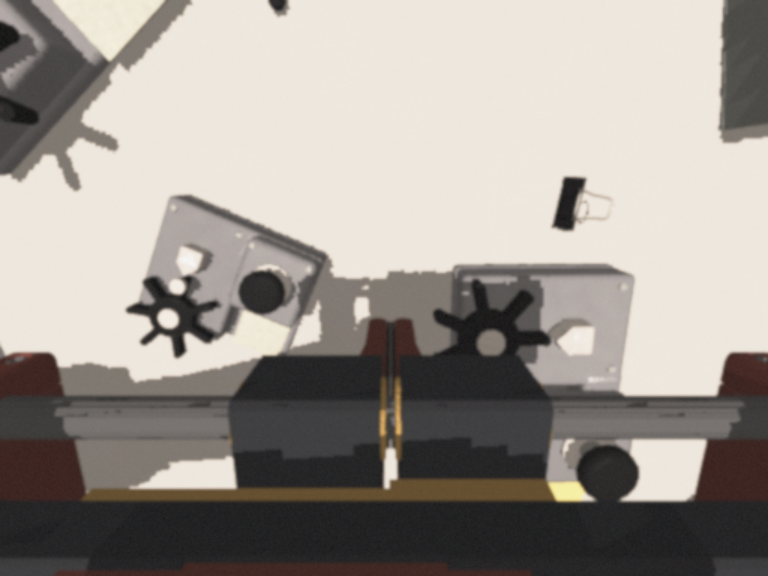

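The wrist view confirms the calibration: the hub is at (490,343), against (488,344) predicted, and the closed fingers hang free in front of the wheel. Next I go down, in, and sweep one click.

>>> send_rows(
  series=[
    [0,0,0,-0.03,0,1.0,1],
    [0,0,0,-0.03,0,1.8,1],
    [0,0,0,-0.03,0,2.14,1],
    [0,0,0,-0.03,0,2.14,1],
    [0,0,0,-0.03,0.2,2.14,1],
    [0,0,0,-0.03,0.35,2.14,1],
    [0,0,0,-0.03,0.35,2.14,1],
    [0,0,0,-0.12,0.35,2.14,1],
    [0,0,0,-0.2,0.35,2.14,1],
    [0,0,0,-0.28,0.35,2.14,1],
    [0,0,0,-0.36,0.35,2.14,1],
    [0,0,0,-0.44,0.35,2.14,1],
    [0,0,0,-0.52,0.35,2.14,1],
    [0,0,0,-0.6,0.35,2.14,1],
    [0,0,0,-0.67,0.35,2.14,1],
    [0,0,0,-0.73,0.35,2.14,1],
    [0,0,0,-0.73,0.35,2.14,1],
  ],
)

```text
clock: 4.08
position: [0.4845, 0.0081, 0.0518]
tcp_rot: [0.0, 0.733, 0.68, 0.0]
ft_force: [-0.4, 0.2, 0.2]
grip_width: 0.0002
gripper_force: 0.0
```

Run:
```python
from h import *
s=bot.observe();print(s['clock'],s['position'],s['ft_force'],S.inv().apply(s['position']-W))
im=snapshot('wrist'); im2=snapshot('side')
a=cv2.resize(im[150:384,200:500,::-1],(400,312)); b=cv2.resize(im2[150:230,250:350,::-1],(390,312),interpolation=cv2.INTER_CUBIC)
cv2.imwrite('pics/w2.png',np.hstack([a,b]))
```

```text
4.075 [0.48445159 0.00807343 0.05184943] [-0.37111018  0.22571324  0.23129653] [-0.04904894 -0.00163806 -0.00915057]
```

View pics/w2.png

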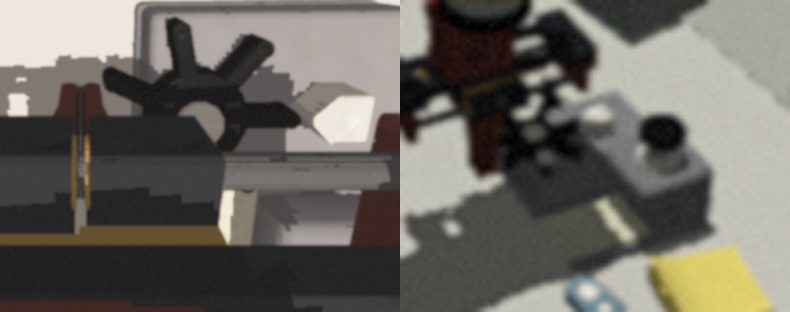

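The wheel rests in a click position with no contact force. I'll check numerically which click by testing brightness at the predicted stud positions in the side view.

```bash
cat >> h.py <<'E'
def stud():
    im=snapshot('side'); c=camera_info('side')
    for k in range(7):
        a=2*np.pi/7*k; p=wl(36.5*np.cos(a),36.5*np.sin(a),67); u,v=proj(c,p)
        print(k,round(u,1),round(v,1),im[int(v)-1:int(v)+2,int(u)-1:int(u)+2].mean().round())
E
python3 - <<'E'
from h import *
stud()
print(row(wl(-75,0,52))); print(row(wl(-75,42,52)));print(row(wl(-49.5,42,52)));print(row(wl(-49.5,0,52)))
E
```

```text
0 293.3 179.4 108.0
1 285.7 175.6 120.0
2 276.6 176.9 20.0
3 272.6 182.3 21.0
4 276.9 187.9 22.0
5 286.4 189.3 59.0
6 293.7 185.5 24.0
[-0.001 -0.005  0.034  0.02  -0.433 -0.003]
[-0.001 -0.005  0.034  0.72  -0.432 -0.003]
[-0.001 -0.005  0.034  0.72  -0.007 -0.003]
[-0.001 -0.005  0.034  0.02  -0.008 -0.003]
```

Position 6 reads dark and 5 is partly bright, so the finger may have missed because the tips are thinner than assumed. I'll measure the tip width by projection and back off for a clear view.

>>> send_rows(
  series=[
    [0,0,0,0.02,-0.3,0,1],
    [0,0,0,0.3,-0.5,0,1],
    [0,0,0,0.72,-0.5,-0.5,1],
    [0,0,0,0.72,-0.5,-1,1],
    [0,0,0,0.72,-0.5,-1,1],
  ],
)

```text
clock: 4.85
position: [0.4591, 0.0545, 0.1135]
tcp_rot: [0.001, 0.733, 0.68, 0.002]
ft_force: [0.2, -0.3, -0.6]
grip_width: 0.0004
gripper_force: 0.0
```

Run:
```python
from h import *
stud()
s=bot.observe();p=s['position'];c=camera_info('wrist');r=rot(s['tcp_rot'])
for t in(-13.5,-8,0,8,13.5):
  for x in (-10,10): print(t,x,np.round(proj(c,p+r.apply([x/1e3,t/1e3,.014])),1))
im=snapshot('wrist'); im2=snapshot('side')
a=cv2.resize(im[190:340,180:420,::-1],(480,300)); b=cv2.resize(im2[160:210,260:310,::-1],(300,300),interpolation=cv2.INTER_CUBIC)
cv2.imwrite('pics/w3.png',np.hstack([a,b]))
```

```text
0 293.3 179.4 107.0
1 285.7 175.6 132.0
2 276.6 176.9 178.0
3 272.6 182.3 165.0
4 276.9 187.9 20.0
5 286.4 189.3 57.0
6 293.7 185.5 30.0
-13.5 -10 [239.2 244.4]
-13.5 10 [238.6 215.8]
-8 -10 [247.5 244.4]
-8 10 [247.2 215.8]
0 -10 [259.6 244.4]
0 10 [259.6 215.8]
8 -10 [271.7 244.4]
8 10 [272.1 215.8]
13.5 -10 [280.1 244.4]
13.5 10 [280.7 215.8]
```

View pics/w3.png

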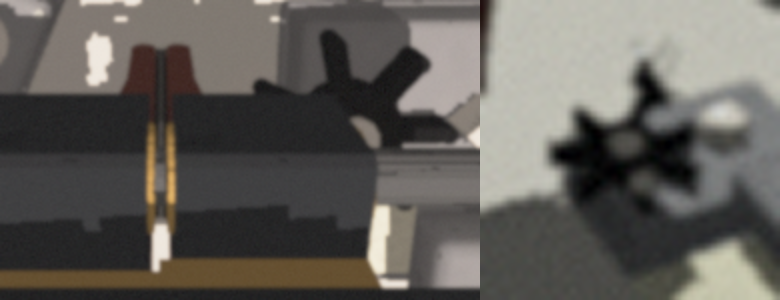

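The stud at (645,180) is still in its first position, so that sweep only grazed the lug. The tips are about ±10 mm thick, so the repeat goes 6.5 mm deeper.

Run:
```python
from h import *
for x,y,z in((-75,43,52),(-43,43,52),(-43,0,52),(-75,0,52)):print(row(wl(x,y,z)))
```

```text
[-0.04   0.004  0.029  0.019  0.076  0.988]
[-0.04   0.004  0.029  0.019  0.609  0.987]
[-0.04   0.004  0.029 -0.697  0.609  0.987]
[-0.04   0.004  0.029 -0.697  0.076  0.988]
```

>>> send_rows(
  series=[
    [0,0,0,0.02,0.08,0.7,1],
    [0,0,0,0.02,0.08,0.99,1],
    [0,0,0,0.02,0.08,0.99,1],
    [0,0,0,0.02,0.35,0.99,1],
    [0,0,0,0.02,0.6,0.99,1],
    [0,0,0,0.02,0.6,0.99,1],
    [0,0,0,-0.1,0.6,0.99,1],
    [0,0,0,-0.2,0.6,0.99,1],
    [0,0,0,-0.3,0.6,0.99,1],
    [0,0,0,-0.4,0.6,0.99,1],
    [0,0,0,-0.48,0.6,0.99,1],
    [0,0,0,-0.56,0.6,0.99,1],
    [0,0,0,-0.63,0.6,0.99,1],
    [0,0,0,-0.7,0.6,0.99,1],
    [0,0,0,-0.7,0.6,0.99,1],
    [0,0,0,-0.7,0.6,0.99,1],
    [0,0,0,-0.7,0.3,0.99,1],
    [0,0,0,-0.7,0.0,0.99,1],
    [0,0,0,0,0,0.99,1],
    [0,0,0,0.02,0,0.99,1],
  ],
)

```text
clock: 7.5
position: [0.4581, 0.0578, 0.0524]
tcp_rot: [-0.0, 0.732, 0.682, 0.0]
ft_force: [-0.6, -0.5, -0.0]
grip_width: 0.0
gripper_force: 0.0
```

Run:
```python
from h import *
stud()
for x,y,z in((-75,43,52),(-43,43,52),(-43,0,52),(-75,0,52)):print(row(wl(x,y,z)))
im2=snapshot('side')
cv2.imwrite('pics/w4.png',cv2.resize(im2[150:220,245:315,::-1],(420,420),interpolation=cv2.INTER_CUBIC))
```

```text
0 293.3 179.4 108.0
1 285.7 175.6 135.0
2 276.6 176.9 180.0
3 272.6 182.3 167.0
4 276.9 187.9 18.0
5 286.4 189.3 7.0
6 293.7 185.5 134.0
[ 0.008 -0.02   0.205 -0.026  0.068  0.007]
[ 0.008 -0.02   0.205 -0.028  0.601  0.007]
[ 0.008 -0.02   0.205 -0.744  0.599  0.007]
[ 0.008 -0.02   0.205 -0.742  0.065  0.007]
```

View pics/w4.png

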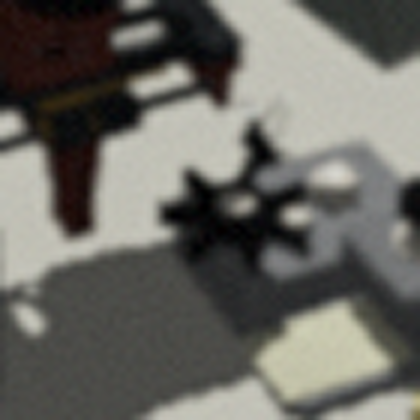

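The stud has moved to position 6 (at (297,213), brightness 134), so one click is done. The second click repeats the same motion, and afterwards I rise.

>>> send_rows(
  series=[
    [0,0,0,-0.02,0.3,0,1],
    [0,0,0,-0.02,0.6,0,1],
    [0,0,0,-0.02,0.6,0,1],
    [0,0,0,-0.14,0.6,0,1],
    [0,0,0,-0.24,0.6,0,1],
    [0,0,0,-0.34,0.6,0,1],
    [0,0,0,-0.44,0.6,0,1],
    [0,0,0,-0.52,0.6,0,1],
    [0,0,0,-0.6,0.6,0,1],
    [0,0,0,-0.67,0.6,0,1],
    [0,0,0,-0.74,0.6,0,1],
    [0,0,0,-0.74,0.6,0,1],
    [0,0,0,-0.74,0.6,0,1],
    [0,0,0,-0.74,0.3,0,1],
    [0,0,0,-0.74,0.0,0,1],
    [0,0,0,-0.74,0.0,-0.7,1],
    [0,0,0,-0.74,0.0,-1.5,1],
    [0,0,0,-0.74,0.0,-2.2,1],
    [0,0,0,-0.74,0.0,-2.2,1],
  ],
)

```text
clock: 9.98
position: [0.4564, 0.0109, 0.1871]
tcp_rot: [0.001, 0.733, 0.68, 0.003]
ft_force: [0.4, -0.3, -1.0]
grip_width: 0.0001
gripper_force: 0.0
```

```bash
cat >> h.py <<'E'
def capxy(z):
    p=C.copy(); p[2]=z; return p
E
python3 - <<'E'
from h import *
stud()
s=bot.observe(); print(s['clock'],s['position'],s['ft_force'])
print(row(capxy(.185))); print(row(capxy(.122)))
c=camera_info('wrist');print(np.array(proj(c,C))*1.5, np.array(proj(c,wl(0,0,62)))*1.5)
im=snapshot('wrist'); im2=snapshot('side')
a=cv2.resize(im[:,:,::-1],(480,360)); b=cv2.resize(im2[150:210,255:305,::-1],(300,360),interpolation=cv2.INTER_CUBIC)
cv2.imwrite('pics/w5.png',np.hstack([a,b]))
E
```

```text
0 293.3 179.4 161.0
1 285.7 175.6 132.0
2 276.6 176.9 177.0
3 272.6 182.3 167.0
4 276.9 187.9 23.0
5 286.4 189.3 6.0
6 293.7 185.5 24.0
10.025 [0.45524774 0.01106498 0.18541861] [-0.15263076  0.04000632 -0.42319074]
[ 0.154 -0.09   0.063 -1.327  2.544  0.012]
[ 0.154 -0.09   0.063 -1.328  2.541  1.062]
[623.70269171 416.43664961] [501.69551243 281.59927479]
```

View pics/w5.png

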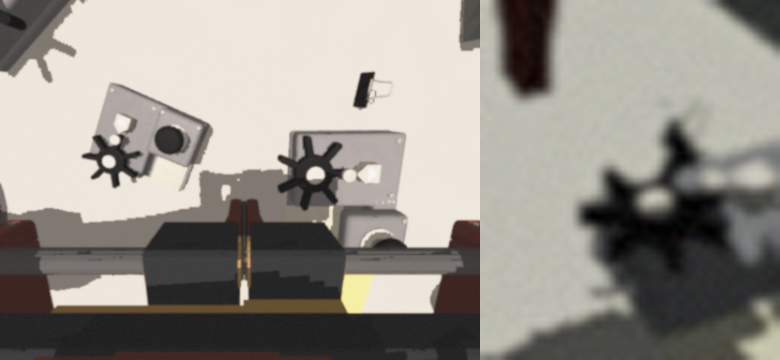

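The stud is at the pointer: next to the white pointer at (352,174) in the wrist view, bright at position 0 in the side view. Next is the plunger: move over the cap and down to just above it.

>>> send_rows(
  series=[
    [0,0,0,-0.5,0.9,0,1],
    [0,0,0,-0.9,1.7,0,1],
    [0,0,0,-1.33,2.54,0,1],
    [0,0,0,-1.33,2.54,0,1],
    [0,0,0,-1.33,2.54,0.5,1],
    [0,0,0,-1.33,2.54,0.95,1],
    [0,0,0,-1.33,2.54,0.95,1],
    [0,0,0,-1.33,2.54,0.95,1],
  ],
)

```text
clock: 11.12
position: [0.6003, -0.0803, 0.1277]
tcp_rot: [-0.0, 0.733, 0.68, -0.0]
ft_force: [-1.0, -0.4, 0.4]
grip_width: 0.0004
gripper_force: 0.0
```

Run:
```python
from h import *
s=bot.observe(); print(s['clock'],s['position'],s['ft_force'],C)
print(row(capxy(.117)),row(capxy(.107)),row(capxy(.1045)))
```

```text
11.125 [ 0.60027703 -0.08034026  0.12769595] [-0.961896   -0.35033413  0.36816547] [ 0.60152842 -0.0797071   0.102     ]
[-0.023  0.002  0.019  0.012  0.02   0.178] [-0.023  0.002  0.019  0.012  0.02   0.345] [-0.023  0.002  0.019  0.012  0.02   0.387]
```

>>> send_rows(
  series=[
    [0,0,0,0.01,0.02,0.15,1],
    [0,0,0,0.01,0.02,0.22,1],
    [0,0,0,0.01,0.02,0.28,1],
    [0,0,0,0.01,0.02,0.33,1],
    [0,0,0,0.01,0.02,0.36,1],
    [0,0,0,0.01,0.02,0.375,1],
    [0,0,0,0.01,0.02,0.375,1],
    [0,0,0,0.01,0.02,0.375,1],
  ],
)

```text
clock: 12.12
position: [0.6024, -0.0798, 0.1055]
tcp_rot: [0.0, 0.733, 0.68, 0.001]
ft_force: [0.8, 0.7, 5.1]
grip_width: 0.0001
gripper_force: 3.1
```

>>> send_rows(
  series=[
    [0,0,0,0,0,0.015,1],
    [0,0,0,0,0,0.03,1],
    [0,0,0,0,0,0.03,1],
    [0,0,0,0,0,0.03,1],
  ],
)

```text
clock: 12.62
position: [0.6025, -0.0798, 0.1052]
tcp_rot: [0.0, 0.733, 0.68, 0.001]
ft_force: [-3.7, 2.2, 20.2]
grip_width: 0.0004
gripper_force: 9.9
```

The force jumped to 20 N with almost no travel, so the plunger is on its stop. Now release and withdraw upward.

>>> send_rows(
  series=[
    [0,0,0,0,0,-0.1,1],
    [0,0,0,0,0,-0.2,1],
    [0,0,0,0,0,-0.4,1],
    [0,0,0,0,0,-1.0,1],
    [0,0,0,0,0,-1.8,1],
    [0,0,0,0,-1.5,-2.2,1],
    [0,0,0,0,-2.3,-2.2,1],
    [0,0,0,0,-3,-2.2,1],
    [0,0,0,0,-3,-2.2,1],
    [0,0,0,0,-3,-2.2,1],
    [0,0,0,0,-3,-2.2,1],
  ],
)

```text
clock: 14.0
position: [0.4233, -0.0666, 0.2352]
tcp_rot: [0.0, 0.733, 0.68, -0.0]
ft_force: [0.7, -0.4, 0.3]
grip_width: 0.0002
gripper_force: 0.0
```

Run:
```python
from h import *
stud()
s=bot.observe(); print(s['clock'],s['position'],s['ft_force'])
im=snapshot('wrist'); im2=snapshot('side')
a=cv2.resize(im[:,:,::-1],(480,360)); b=cv2.resize(im2[150:220,255:335,::-1],(300,360),interpolation=cv2.INTER_CUBIC)
cv2.imwrite('pics/w6.png',np.hstack([a,b]))
```

```text
0 293.3 179.4 161.0
1 285.7 175.6 132.0
2 276.6 176.9 177.0
3 272.6 182.3 167.0
4 276.9 187.9 24.0
5 286.4 189.3 15.0
6 293.7 185.5 26.0
14.05 [ 0.42311812 -0.06660573  0.23495891] [-0.69950876 -0.32983364  0.14044102]
```

View pics/w6.png

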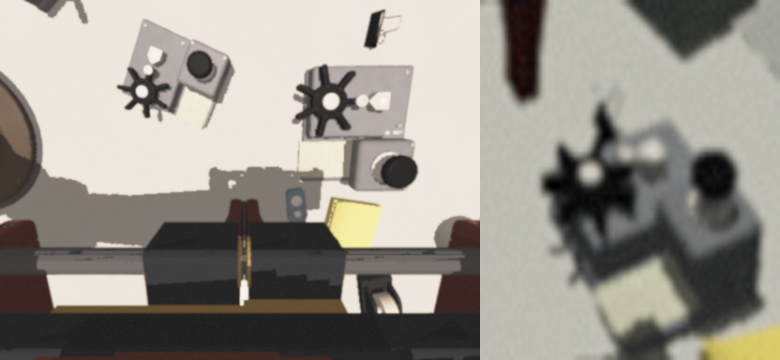

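The stud is at the pointer (362,100), the cap is back up at (400,172), and the arm is clear.

```bash
python3 -c "
from station import *
print(sign_off())"
```

```text
the job is handed in; nothing more can be done
None
```

I turned the day wheel two clicks so the studded lug rests at the pointer, then pressed the plunger down to its stop and let it come back up. The job is handed in at about 14 s.

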